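# Run up a screw jack with a bar

## Robot

A 6-joint arm with a two-finger parallel gripper is mounted at the origin on a cart in front of the work surface, level with it; the furniture and walls round the work are solid. World frame = base frame: x ahead of the robot, y to its left, z up, the work surface at z = 0. Lengths are in m, angles in rad, forces in N, time in s.
With the tool pointing down it reaches from about 0.425 to 0.95 m from the base axis. Payload 3.5 kg.
Tool frame: the origin (TCP) lies on the centre line of the jaws, within the pads' length; the fingertips stand 14 mm ahead of it and the grasp point (between the pads) lies 5 mm behind it (ctrl.finger_overhang is the distance from the TCP to the fingertips, in m); z points along the fingers, y is the line along which they close (so a half turn about z gives the same grasp; the last joint's range is limited). The gripper opens to 85 mm and grips with 20 to 120 N. Pads are 22 mm wide; open, the fingers measure 114 mm over their backs; the gripper's body (76 mm by 85 mm) begins 54 mm behind the grasp point. The pads swing forward as they close: fully open they stand 13 mm farther back than shut.
Start: joints at [-1.281, 0.286, 1.577, -0, 1.279, -0.15], TCP at [0.287, -0.611, 0.245] pointing down, gripper open.
Joint ranges: [-2.77, 2.77], [-0.9, 2.22], [0.21, 2.48], [-1.53, 4.67], [0.24, 2.81], [-2.84, 2.84]. Speed limits (rad/s): [2.79, 2.79, 3.14, 3.14, 3.14, 3.14].

## Interface

Orientations are given as a unit quaternion [x, y, z, w].
In Python, from plant import ctrl gives the robot as it stands.
- The arm moves only by the tool send_rows, never from a script. Its argument "moves" is text: rows parted by semicolons, each of 7 numbers parted by spaces: the turn, a rotation vector about the tool's x, y, z in units of 360 degrees (1.0 is 360 degrees), then the shift along the tool's x, y, z in units of 20 cm (1.0 is 20 cm), then the gripper's target within -1 to 1 (fully open at 1, half-way at 0, shut at -1). A call has 1 to 12 rows; each row is the pose to reach, as a shift and turn from the pose commanded when the call began, along the tool's axes at that moment, turning the shorter way round; what a row does not reach only later rows make up. A row lasts 1/8 s, in which the tool goes at most 62.5 mm and 10.7 degrees, less where a joint would pass 70% of its speed; a pose out of reach is approached as far as the arm can. A call with a number of a shift or a turn outside -1 to 1 is refused whole. A call with a gripper value outside its range is refused whole. The fingers move at their own pace and stop on an object; "newtons" is the grip in N (left out, the last holds). Time passes only in rows, so rows that repeat a pose let the fingers close. It gives the time, the measured TCP pose, the force, the opening and the grip force at its end, in the units of the state.
- ctrl.get_state(): the state, without advancing time (a new reading comes with each control period).
- ctrl.read_camera(name): name is "scene" or "top"; returns a dict with "image" (480x640x3 uint8, red, green, blue), "fovy" (degrees; the focal length in pixels is half the picture's height over the tangent of half this angle, whatever the lens; pixels are square), "cx", "cy" (the principal point, pixels), "extrinsics" (4x4, takes a point from camera to world coordinates). Camera axes: x right, y up, looking along -z (the intrinsics and any distortion apply to the point x, -y, -z); pixel columns grow to the right and rows downward; lengths in m; the calibration is good to about 2 mm. A picture is of the moment at which its call begins. There is no depth.
- ctrl.sign_off(): hands the job in; it is judged then, once.
The state is a dict: "time": time; "qpos": joint angles; "dq": joint speeds; "joint_efforts": joint torques, N m; "eef_pos": TCP position; "tcp_rot": TCP orientation; "contact_force": force on the tool from outside, world axes, zero at the start; "wrist_torque": the same for the moment, N m; "opening": opening from 0.0 (shut) to 1.0 (fully open); "finger_force": force on a finger pad.
Only numpy, scipy, OpenCV 4.12 (cv2) and the standard library are available. Lean on these libraries where they do the work, as an engineer would, in place of code of your own. Each camera call takes 0.05 s, during which the arm holds its last target. There are 200 camera calls.

## Task

Take the red-handled bar from its rest and use it, hole after hole, to turn the jack's collar counter-clockwise (seen from above) until the jack's pad bears firmly on the fixture arm above it: the effort on the bar has about doubled over the running drag. Do not force it beyond that, never turn the collar with the fingers, lay the bar back in the two saddles of its rest as it lay before, and leave the tray, tape and weight where they are.

Things in the scene. Friction and masses are not known exactly. Their poses are not given: they have to be found in the camera images.
- jack: fixed screw jack below the overhanging arm of a fixture. Origin on the vertical jack axis at table height, z up, -x points out through the guard's window, roughly to the robot. Blue base plate 12 mm thick, x=-61 to +85, y=+-58 mm. Column at x=+59 to +81 mm carries the arm.
- guard (a point): on the jack axis at 68 mm height, axes as the jack's: centre of the yellow guard ring, 50 to 55 mm from the axis, 46 to 84 mm above the table. It is open only in its window, 46 degrees either side of -x, so a bar in a collar hole can stand only up to about 38 degrees either side of -x.
- buffer (a point): fixed point on the axis, 141 mm above the table: underside of the black rubber buffer below the aluminium arm. The arm lies 147 to 165 mm high, 50 mm wide, its front end 27 mm in front of the axis.
- pad (a point): top centre of the steel spindle pad (18 mm radius); it rises 3.2 mm per radian of collar turn and starts 3.5 to 5.6 mm below where it bears. The collar must turn 1.1 to 1.75 rad, differing each time: more than one hole is needed. When it bears, the torque on the collar rises by 4 N m per radian; 0.2 to 0.4 N m above the drag is firm, over 0.8 crushes the buffer.
- collar: steel collar, 38 mm radius, 36 mm high, turning about the jack axis; counter-clockwise from above raises. Origin on the axis at hole height (68 mm), z up. Six square radial holes 12.5 mm wide and high, bottom 14 mm from the axis, one along +x of the collar, then every 60 degrees, each with a red dot above. Steady drag 0.25 N m (2.2 N at the bar's grip); stays where left.
- bar: loose turning bar, 140 g: square red grip 15 x 15 mm, from x=-50 to +28 mm, then a steel shank of 10 mm diameter to the tip at x=+98 mm, whose last 5 mm taper to 5 mm. Origin in the middle of the width and height, where it is best gripped; x points along the bar to the tip, z up as it lies.
- bar_rest: fixed rest, origin on the table; grey foot 130 x 60 x 8 mm. Two black open saddles, 12 mm long, flared mouths 60 mm high: at x=+60 mm (under the shank, slot 15 mm wide, floor 40 mm high) and x=-38 mm (under the grip's rear end, slot 20 mm wide, floor 37.5 mm high). The bar lies in it along +x, its origin at about x=0, y=0, 45 mm above the table.
- white_tray: bystander: small white tray, 98 x 138 x 22 mm; leave alone
- tape_roll: bystander: roll of tan tape lying flat, 94 mm across, 25 mm high; leave alone
- weight: bystander: square steel weight with a knob, 40 x 40 x 49 mm; leave alone
Mind the look-alikes: they are no part of the job. Leave any blue look-alike of the bar alone.

How it is judged:
By the outcome, as a careful person would: the job done as asked, in the order asked, and still so for the second after the job is handed in, with the robot touching nothing.
It also fails if it takes over 72 s, if anything falls off the work surface, if the arm or the gripper's body presses on something with over 40 N, if the wrist force passes 120 N, or if a joint passes its speed limit or range.

## Working session

There is one attempt and no reset: what is moved stays moved. The work goes in short steps, Python scripts to look and compute and a tool call to move; the robot and the scene stay as the last step left them, time stands still between calls to the robot, and variables do not carry over. Pictures are saved under pics/ and viewed, at most 10 in all, crops included, and the job is handed in when it is done.

Besides the shell and the picture viewer there is one more tool, called after "Call:" by a JSON object that holds its "name" and its "arguments", one argument or row to a line. send_rows: Moves the arm, as the interface text tells. Its arguments: {"type":"object","properties":{"moves":{"type":"string"},"newtons":{"type":"number"}},"required":["moves"]}

```bash
mkdir -p pics; ls; cat > h.py <<'E'
import numpy as np, cv2
from plant import ctrl
def snap(n,f):
    c=ctrl.read_camera(n); cv2.imwrite(f'pics/{f}.png',cv2.cvtColor(c['image'],cv2.COLOR_RGB2BGR)); return c
E
python3 - <<'E'
from h import *
for n in ['scene','top']:
    c=snap(n,n+'0'); print(n,{k:v for k,v in c.items() if k!='image'})
print(ctrl.get_state())
E
```

```text
pics
scene {'fovy': 42.49027985559438, 'cx': 321.2171431193318, 'cy': 226.74785590374472, 'extrinsics': array([[-0.59011155,  0.43052119, -0.68294939, -0.29888774],
       [-0.80729062, -0.32210257,  0.49450155,  0.61322258],
       [-0.00708635,  0.84314971,  0.53763217,  0.78373059],
       [ 0.        ,  0.        ,  0.        ,  1.        ]])}
top {'fovy': 42.28015389577597, 'cx': 313.7901370347857, 'cy': 237.91377578595487, 'extrinsics': array([[ 0.0294842 ,  0.98856829, -0.14786283,  0.40100427],
       [-0.99953434,  0.03032222,  0.00341611,  0.01225794],
       [ 0.00786059,  0.14769326,  0.98900198,  1.42931368],
       [ 0.        ,  0.        ,  0.        ,  1.        ]])}
{'time': 0.1, 'qpos': array([-1.28098695e+00,  2.87093501e-01,  1.57800885e+00, -2.13784052e-05,
        1.27856057e+00, -1.50035278e-01]), 'dq': array([-2.62171622e-03, -2.95713798e-05, -1.90759352e-03,  7.51589044e-05,
        1.76782740e-04,  8.45786763e-04]), 'joint_efforts': array([ 9.75633448e-04, -4.07295549e+01, -2.93697846e+01, -1.37358124e-04,
        3.42758263e-03, -2.29678352e-05]), 'eef_pos': array([ 0.28725723, -0.61022229,  0.24408627]), 'tcp_rot': array([ 9.75913200e-01,  2.18156719e-01, -8.24914746e-05, -1.03189342e-03]), 'contact_force': array([-0.28922708, -0.69565989, -0.09718363]), 'wrist_torque': array([-0.03027799, -0.05623414, -0.04677703]), 'finger_force': 0.0, 'opening': 1.0001382422008105}
```

View pics/scene0.png

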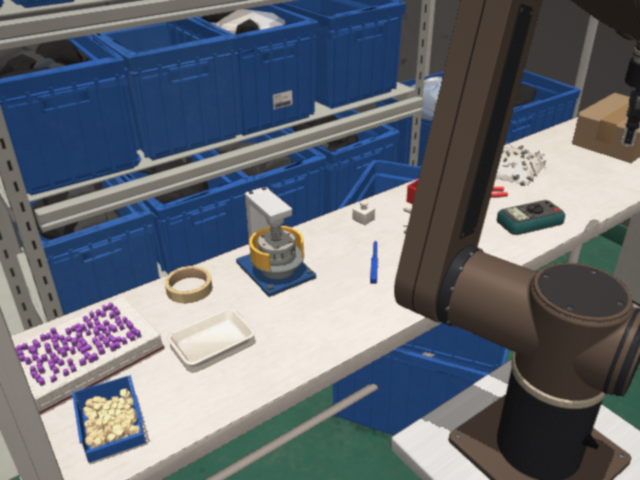

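View pics/top0.png

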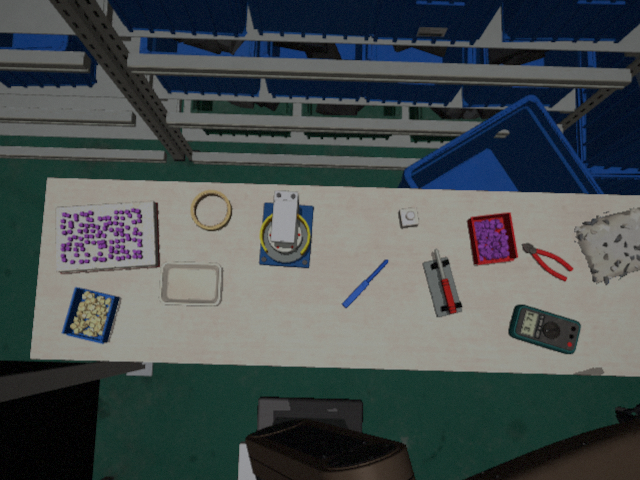

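Top view: jack at about (286,236) with its window facing down, toward the robot. The rest with the red bar is at about (442,283), tip up. The blue decoy is at (365,283).

```bash
python3 - <<'E'
from h import *
im=cv2.imread('pics/top0.png')
a=cv2.resize(im[183:273,250:325],None,fx=5.3,fy=5.3,interpolation=cv2.INTER_CUBIC)
b=cv2.resize(im[240:330,405:480],None,fx=5.3,fy=5.3,interpolation=cv2.INTER_CUBIC)
cv2.imwrite('pics/c1.png',np.hstack([a,b]))
hsv=cv2.cvtColor(im,cv2.COLOR_BGR2HSV)
def rect(m,off):
    ys,xs=np.nonzero(m); p=np.c_[xs+off[0],ys+off[1]].astype(np.float32); print(len(p),p.mean(0),cv2.minAreaRect(p))
s=hsv[240:330,410:480]; rect(((s[...,0]<8)|(s[...,0]>172))&(s[...,1]>140)&(np.arange(70)[None]<56),(410,240))
s=hsv[195:273,250:325]; rect((s[...,0]>95)&(s[...,0]<125)&(s[...,1]>120),(250,195))
E
```

```text
244 [448.4918 296.0041] ((448.7000427246094, 295.5999755859375), (35.10127639770508, 9.803059577941895), 71.56504821777344)
676 [289.50146 237.55917] ((286.13299560546875, 234.95431518554688), (49.16161346435547, 61.424312591552734), 4.23639440536499)
```

View pics/c1.png

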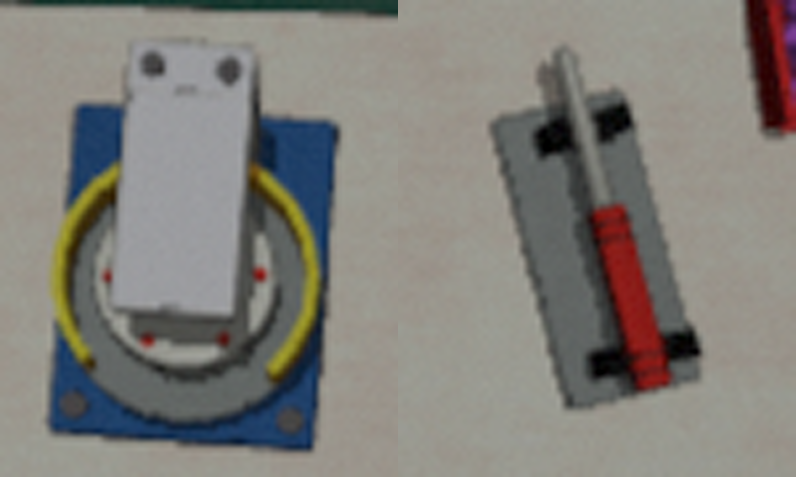

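```bash
cat >> h.py <<'E'
def unp(c,p,z):
    p=np.atleast_2d(p).astype(float); f=240/np.tan(np.radians(c['fovy'])/2); E=c['extrinsics']
    d=np.c_[(p[:,0]-c['cx'])/f,-(p[:,1]-c['cy'])/f,-np.ones(len(p))]@E[:3,:3].T; o=E[:3,3]
    z=np.broadcast_to(z,len(p)); return o+d*((z-o[2])/d[:,2])[:,None]
def proj(c,P):
    f=240/np.tan(np.radians(c['fovy'])/2); E=c['extrinsics']; q=(np.atleast_2d(P)-E[:3,3])@E[:3,:3]
    return np.c_[c['cx']-f*q[:,0]/q[:,2],c['cy']+f*q[:,1]/q[:,2]]
def fit(loc,w):  # 2D rigid
    a,b=loc.mean(0),w.mean(0); H=(loc-a).T@(w-b); th=np.arctan2(H[0,1]-H[1,0],H[0,0]+H[1,1])
    R=np.array([[np.cos(th),-np.sin(th)],[np.sin(th),np.cos(th)]]); t=b-R@a
    return t,th,np.linalg.norm(loc@R.T+t-w,axis=1)
E
python3 - <<'E'
from h import *
c=ctrl.read_camera('top'); s=ctrl.read_camera('scene')
A=lambda p:np.array(p)/5.3+[250,183]-.4
B=lambda p:(np.array(p)-[397.5,0])/5.3+[405,240]-.4
w=unp(c,A([(52,432),(312,449),(77,104),(337,122)]),.012)[:,:2]
t,th,r=fit(np.array([(-.061,.058),(-.061,-.058),(.085,.058),(.085,-.058)]),w); print('jack',t,np.degrees(th),r)
d=unp(c,A([(107,275),(260,274),(148,340),(224,339)]),.086)[:,:2]-t
print('dots',np.hypot(*d.T),np.degrees(np.arctan2(d[:,1],d[:,0])-th)%60,np.degrees(np.arctan2(d[:,1],d[:,0])-th))
w=unp(c,B([(492,120),(622,92),(567,407),(700,378)]),.008)[:,:2]
t2,th2,r=fit(np.array([(.065,.03),(.065,-.03),(-.065,.03),(-.065,-.03)]),w); print('rest',t2,np.degrees(th2),r)
b=unp(c,B([(563,47),(652,386),(608,208)]),[.045,.0525,.0525]); print('bar tip,rear,front of grip',b, np.degrees(np.arctan2(*(b[0]-b[1])[[1,0]])))
print('scene px jack, rest',proj(s,[[*t,.086],[*t2,.045]]))
E
```

```text
jack [0.60673412 0.07149397] -2.2070036432403572 [0.00164294 0.00187102 0.00100263 0.0009767 ]
dots [0.03262108 0.03058654 0.03056631 0.03037627] [32.67537985 36.12693133 33.52528751 35.31420564] [  92.67537985  -83.87306867  153.52528751 -144.68579436]
rest [ 0.51004409 -0.28945962] 14.821273524633849 [0.00107262 0.00213936 0.00203179 0.00090053]
bar tip,rear,front of grip [[ 0.59236762 -0.26804914  0.045     ]
 [ 0.45001491 -0.30369605  0.0525    ]
 [ 0.5237204  -0.28546887  0.0525    ]] 14.058492862353372
scene px jack, rest [[276.12803002 238.44806222]
 [434.68675055 219.60274044]]
```

```bash
cat >> h.py <<'E'
from scipy.spatial.transform import Rotation as Ro
J=np.array([.6067,.0715]); JT=-2.2
def down(yaw): a=np.radians(yaw)/2; return Ro.from_quat([np.cos(a),np.sin(a),0,0])
def rows(wps,p=None,q=None):
    s=ctrl.get_state(); p=s['eef_pos'] if p is None else p; R=Ro.from_quat(s['tcp_rot'] if q is None else q)
    for x,y,z,yaw in wps:
        t=(R.inv()*down(yaw)).as_rotvec()/(2*np.pi); d=R.inv().apply(np.array([x,y,z])-p)/.2
        print(np.round(np.r_[t,d],4))
def jackpose(a,r,z=.063):  # bar at angle a (deg) from -x of jack, CCW; r radius of bar origin
    th=np.radians(180+JT+a); return (*(J+r*np.array([np.cos(th),np.sin(th)])),z,JT+a)
def st():
    s=ctrl.get_state(); R=Ro.from_quat(s['tcp_rot']); x=R.apply([1,0,0]); z=R.apply([0,0,1]); p=s['eef_pos']; F=s['contact_force']; d=p[:2]-J
    r=np.hypot(*d); a=(np.degrees(np.arctan2(d[1],d[0]))-180-JT+180)%360-180
    print('t',s['time'],'p',p.round(4),'yaw',np.degrees(np.arctan2(x[1],x[0])).round(2),'tilt',z[:2].round(4),'F',F.round(2),'M',s['wrist_torque'].round(3),'grip',s['finger_force'],s['opening'],'q',s['qpos'].round(2),'jack r,a',r.round(4),a.round(2),'T',(s['wrist_torque'][2]+d[0]*F[1]-d[1]*F[0]).round(3))
E
python3 - <<'E'
from h import *
st(); rows([(.4985,-.292,.14,14.3),(.4985,-.292,.04,14.3)])
E
```

```text
t 0.2 p [ 0.2873 -0.6104  0.2444] yaw 25.2 tilt [-0.0004  0.0014] F [-0.42  0.93 -0.57] M [-0.025 -0.065 -0.031] grip 0.0 1.0022340389256803 q [-1.28  0.29  1.58 -0.    1.28 -0.15] jack r,a 0.753 67.1 T -0.615
[-2.0000e-04 -0.0000e+00  3.0300e-02  1.6332e+00 -9.9000e-01  5.2400e-01]
[-2.0000e-04 -0.0000e+00  3.0300e-02  1.6331e+00 -9.8920e-01  1.0240e+00]
```

Call:
{"name": "send_rows", "arguments": {
  "moves": "0 0 0.015 0.85 -0.5 0.26 1;0 0 0.015 0.85 -0.5 0.26 1;0 0 0.015 0.85 -0.5 0.26 1;0 0 0.015 0.85 -0.5 0.26 1;0 0 0.015 0.85 -0.5 0.26 1",
  "newtons": 50
}}

```text
time: 0.82
eef_pos: [0.3991, -0.4472, 0.1931]
tcp_rot: [0.985, 0.173, -0.0, -0.0]
contact_force: [-0.1, 0.6, 0.0]
opening: 0.999
finger_force: 0.0
```

```bash
python3 - <<'E'
from h import *
st(); rows([(.4985,-.292,.12,14.3),(.4985,-.292,.04,14.3)])
E
```

```text
t 0.825 p [ 0.3991 -0.4472  0.1931] yaw 19.91 tilt [-0.0006  0.0001] F [-0.14  0.57  0.01] M [-0.002 -0.    -0.024] grip 0.0 0.9989232361808538 q [-1.01  0.17  1.81 -0.    1.16  0.21] jack r,a 0.5588 70.38 T -0.217
[-0.000e+00  1.000e-04  1.560e-02  7.321e-01 -5.604e-01  3.652e-01]
[-0.000e+00  1.000e-04  1.560e-02  7.323e-01 -5.603e-01  7.652e-01]
```

Call:
{"name": "send_rows", "arguments": {
  "moves": "0 0 0.0155 0.732 -0.56 0.365 1;0 0 0.0155 0.732 -0.56 0.365 1;0 0 0.0155 0.732 -0.56 0.365 1;0 0 0.0155 0.732 -0.56 0.365 0.3;0 0 0.0155 0.732 -0.56 0.365 0.3;0 0 0.0155 0.732 -0.56 0.365 0.3"
}}

```text
time: 1.58
eef_pos: [0.4985, -0.2954, 0.1217]
tcp_rot: [0.992, 0.123, 0.001, 0.001]
contact_force: [0.7, 0.1, -0.7]
opening: 0.65
finger_force: 0.0
```

```bash
python3 - <<'E'
from h import *
st(); rows([(.4985,-.292,.04,14.3)])
for n in ('scene','top'):
  c=snap(n,n+'1'); u=proj(c,[[.4985,-.292,.05]])[0].astype(int); im=c['image'][u[1]-50:u[1]+50,u[0]-50:u[0]+50,::-1]
  cv2.imwrite('pics/%s1c.png'%n,cv2.resize(im,None,fx=4,fy=4,interpolation=cv2.INTER_CUBIC))
cv2.imwrite('pics/g1.png',np.hstack([cv2.imread('pics/scene1c.png'),cv2.imread('pics/top1c.png')]))
E
```

```text
t 1.575 p [ 0.4985 -0.2954  0.1217] yaw 14.09 tilt [ 0.0017 -0.0021] F [ 0.66  0.05 -0.67] M [0.037 0.005 0.007] grip 0.0 0.6502555062410244 q [-0.71  0.21  1.91 -0.    1.02  0.62] jack r,a 0.3825 75.76 T 0.243
[ 4.000e-04 -2.000e-04 -6.000e-04  3.900e-03 -1.750e-02  4.083e-01]
```

View pics/g1.png

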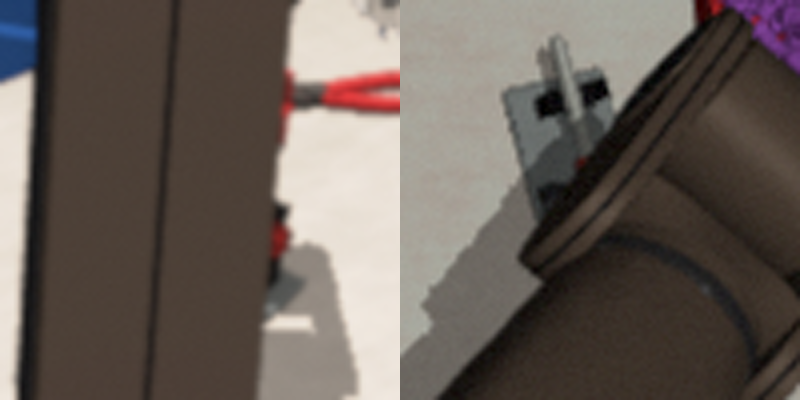

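The arm hides the grasp in both views, but the rest is undisturbed. I'll descend and check the pose before closing.

Call:
{"name": "send_rows", "arguments": {
  "moves": "0 0 0 0.004 -0.012 0.25 0.3;0 0 0 0.004 -0.012 0.408 0.3;0 0 0 0.004 -0.012 0.408 0.3;0 0 0 0.004 -0.012 0.408 0.3"
}}

```text
time: 2.17
eef_pos: [0.4994, -0.2918, 0.0404]
tcp_rot: [0.992, 0.123, 0.001, 0.001]
contact_force: [0.1, -0.5, 0.2]
opening: 0.651
finger_force: 0.0
```

```bash
python3 - <<'E'
from h import *
st(); rows([(.4985,-.292,.04,14.3)])
E
```

```text
t 2.175 p [ 0.4994 -0.2918  0.0404] yaw 14.17 tilt [ 0.0021 -0.0018] F [ 0.05 -0.47  0.19] M [-0.053 -0.036 -0.05 ] grip 0.0 0.6505010825236106 q [-0.7   0.33  1.94 -0.    0.87  0.62] jack r,a 0.3788 75.74 T 0.019
[ 0.0004 -0.0002 -0.0004 -0.0046 -0.0001  0.0019]
```

Good. Close.

Call:
{"name": "send_rows", "arguments": {
  "moves": "0 0 0 -0.002 0 0 -1;0 0 0 -0.002 0 0 -1;0 0 0 -0.002 0 0 -1;0 0 0 -0.002 0 0 -1;0 0 0 -0.002 0 0 -1;0 0 0 -0.002 0 0 -1",
  "newtons": 50
}}

```text
time: 2.92
eef_pos: [0.4991, -0.2913, 0.0402]
tcp_rot: [0.992, 0.124, 0.001, 0.001]
contact_force: [-1.1, -0.6, 6.1]
opening: 0.167
finger_force: 49.6
```

```bash
python3 - <<'E'
from h import *
st()
E
```

```text
t 2.925 p [ 0.4991 -0.2913  0.0402] yaw 14.25 tilt [ 0.0016 -0.0019] F [-1.1  -0.57  6.12] M [-0.143  0.118  0.036] grip 49.55681383609772 0.1670870451186589 q [-0.7   0.33  1.94 -0.    0.87  0.62] jack r,a 0.3785 75.68 T -0.302
```

```bash
python3 - <<'E'
from h import *
from scipy.optimize import least_squares
c=ctrl.read_camera('top')
P=np.array([(107,275),(260,274),(148,340),(224,339)])/5.3+[250,183]-.4
d=unp(c,P,.0865)[:,:2]; k=np.radians(np.array([92.67,-83.9+360-1,153.5,-144.7+360]))
ks=np.array([0,3,1,2])
f=lambda v:(v[:2]+v[2]*np.c_[np.cos(v[3]+ks*np.pi/3),np.sin(v[3]+ks*np.pi/3)]-d).ravel()
r=least_squares(f,[*J,.031,1.6]); print(r.x,np.degrees(r.x[3])-JT-120,np.round(r.fun*1e3,2))
rows([(.49,-.25,.17,0)])
for a in(-25,): 
  print(jackpose(a,.2,.17)); rows([jackpose(a,.2,.17)],p=np.array([.49,-.2,.17]),q=down(0).as_quat())
E
```

```text
[0.60766275 0.07215527 0.03146439 1.61760611] -25.117996803496666 [-0.2  -0.49  0.39 -0.24 -0.14  0.46 -0.04  0.28]
[ 4.000e-04 -2.000e-04  3.960e-02  7.500e-03 -2.102e-01 -6.492e-01]
(np.float64(0.42881672534174053), np.float64(0.16291958541173882), 0.17, -27.2)
[ 0.      0.      0.0756 -0.3059 -1.8146  0.    ]
```

Call:
{"name": "send_rows", "arguments": {
  "moves": "0 0 0 0 0 -0.25 -1;0 0 0 0 0 -0.5 -1;0 0 0 0 0 -0.65 -1;0 0 0 0 0 -0.65 -1;0 0 0 0 0 -0.65 -1"
}}

```text
time: 3.6
eef_pos: [0.4972, -0.2895, 0.1664]
tcp_rot: [0.992, 0.124, -0.001, -0.001]
contact_force: [-0.1, 0.4, -1.5]
opening: 0.164
finger_force: 50.8
```

```bash
sed -i 's/J=np.array(\[.6067,.0715\])/J=np.array([.6072,.0718])/' h.py; python3 - <<'E'
from h import *
st(); rows([(.47,-.1,.17,0)])
E
```

```text
t 3.6 p [ 0.4972 -0.2895  0.1664] yaw 14.21 tilt [-0.0028  0.0026] F [-0.06  0.36 -1.5 ] M [-0.005  0.026  0.055] grip 50.77795207500458 0.16418428084957462 q [-0.7   0.15  1.89  0.    1.11  0.62] jack r,a 0.3777 75.27 T -0.006
[-5.000e-04  4.000e-04  3.950e-02  1.006e-01 -9.520e-01 -1.520e-02]
```

Call:
{"name": "send_rows", "arguments": {
  "moves": "0 0 0.04 0.1 -0.95 -0.02 -1;0 0 0.04 0.1 -0.95 -0.02 -1;0 0 0.04 0.1 -0.95 -0.02 -1;0 0 0.04 0.1 -0.95 -0.02 -1;0 0 0.04 0.1 -0.95 -0.02 -1"
}}

```text
time: 4.22
eef_pos: [0.4702, -0.1009, 0.171]
tcp_rot: [1.0, -0.001, -0.001, -0.0]
contact_force: [-0.4, 0.4, -1.6]
opening: 0.165
finger_force: 50.8
```

```bash
python3 - <<'E'
from h import *
st(); rows([(.44,.07,.17,-14),jackpose(-25.3,.2,.17)])
E
```

```text
t 4.225 p [ 0.4702 -0.1009  0.171 ] yaw -0.12 tilt [-0.0027  0.0008] F [-0.39  0.4  -1.57] M [-0.015 -0.025  0.045] grip 50.803969502449036 0.16494343068012526 q [-0.42 -0.07  2.11 -0.    1.11  1.15] jack r,a 0.2204 53.77 T -0.077
[-1.000e-04  5.000e-04  3.860e-02 -1.527e-01 -8.540e-01  6.000e-03]
[-0.0000e+00  5.0000e-04  7.6100e-02 -2.0470e-01 -1.3246e+00  6.5000e-03]
```

Call:
{"name": "send_rows", "arguments": {
  "moves": "0 0 0.039 -0.15 -0.85 0 -1;0 0 0.039 -0.15 -0.85 0 -1;0 0 0.039 -0.15 -0.85 0 -1;0 0 0.06 -0.2 -1 0 -1;0 0 0.07 -0.2 -1 0 -1;0 0 0.076 -0.2 -1 0 -1;0 0 0.076 -0.2 -1 0 -1"
}}

```text
time: 5.1
eef_pos: [0.4321, 0.0977, 0.1721]
tcp_rot: [0.971, -0.239, -0.001, 0.0]
contact_force: [-0.1, -0.5, -1.9]
opening: 0.166
finger_force: 50.8
```

```bash
python3 - <<'E'
from h import *
st(); rows([jackpose(-25.3,.19,.12),jackpose(-25.3,.19,.063)])
E
```

```text
t 5.1 p [0.4321 0.0977 0.1721] yaw -27.62 tilt [-0.0012 -0.0002] F [-0.05 -0.47 -1.93] M [ 0.001  0.045 -0.028] grip 50.83345592021942 0.16645087280735574 q [-0.01 -0.17  2.19 -0.    1.12  2.05] jack r,a 0.177 -6.22 T 0.055
[ 1.000e-04  1.000e-04 -3.000e-04 -1.138e-01 -2.893e-01  2.603e-01]
[ 1.000e-04  1.000e-04 -3.000e-04 -1.135e-01 -2.895e-01  5.453e-01]
```

Call:
{"name": "send_rows", "arguments": {
  "moves": "0 0 0 -0.114 -0.289 0.2 -1;0 0 0 -0.114 -0.289 0.4 -1;0 0 0 -0.114 -0.289 0.545 -1;0 0 0 -0.114 -0.289 0.545 -1;0 0 0 -0.114 -0.289 0.545 -1"
}}

```text
time: 5.72
eef_pos: [0.4394, 0.1601, 0.0647]
tcp_rot: [0.971, -0.238, 0.001, -0.0]
contact_force: [1.0, -0.6, -1.4]
opening: 0.163
finger_force: 50.7
```

```bash
python3 - <<'E'
from h import *
st(); rows([jackpose(-25.3,.165),jackpose(-25.3,.116)])
s=[]
for n in ('scene','top'):
  c=snap(n,n+'2'); u=proj(c,[[.55,.1,.07]])[0].astype(int); s.append(cv2.resize(c['image'][u[1]-50:u[1]+50,u[0]-50:u[0]+50,::-1],None,fx=4,fy=4,interpolation=cv2.INTER_CUBIC))
cv2.imwrite('pics/g2.png',np.hstack(s))
E
```

```text
t 5.725 p [0.4394 0.1601 0.0647] yaw -27.59 tilt [0.0017 0.0002] F [ 1.04 -0.6  -1.4 ] M [ 0.02  -0.006  0.017] grip 50.737372040748596 0.16310605815828116 q [ 0.13  0.07  2.2  -0.    0.87  2.18] jack r,a 0.1896 -25.55 T 0.026
[-1.00e-04 -2.00e-04 -3.00e-04  1.23e-01  4.00e-03  8.80e-03]
[-1.00e-04 -2.00e-04 -3.00e-04  3.68e-01  3.60e-03  9.10e-03]
```

View pics/g2.png

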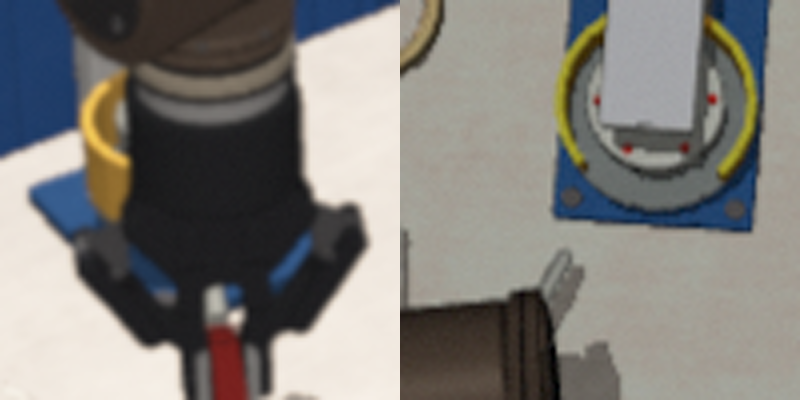

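```bash
python3 - <<'E'
from h import *
c=ctrl.read_camera('top'); st()
u=proj(c,[[.55,.1,.07]])[0].astype(int)-50
p=ctrl.get_state()['eef_pos']; d=np.array([np.cos(np.radians(-27.6)),np.sin(np.radians(-27.6)),0])
tip=[*(p+.098*d)[:2],.0695]; mid=[*(p+.075*d)[:2],.0695]
for n,P in (('tip',tip),('mid',mid),('dot',[*(J+.0315*np.array(-d[:2])),.0865]),('holeaxis@60mm',[*(J-.06*d[:2]),.068])):
  print(n,(proj(c,[P])[0]-u)*4+[400,0])
im=c['image'][u[1]:u[1]+100,u[0]:u[0]+100,::-1]
im=cv2.resize(im[55:80,35:55],None,fx=24,fy=24,interpolation=cv2.INTER_CUBIC); cv2.imwrite('pics/g3.png',im)
E
```

```text
t 5.875 p [0.4397 0.1604 0.0655] yaw -27.57 tilt [0.0035 0.0005] F [ 0.36 -0.16 -1.99] M [0.01  0.036 0.029] grip 50.73622763156891 0.16196867669378148 q [ 0.13  0.07  2.2  -0.    0.87  2.18] jack r,a 0.1895 -25.67 T 0.023
tip [571.42089875 245.77886796]
mid [550.43260935 282.27330036]
dot [625.58692672 148.01960364]
holeaxis@60mm [601.57596314 197.15532393]
```

View pics/g3.png

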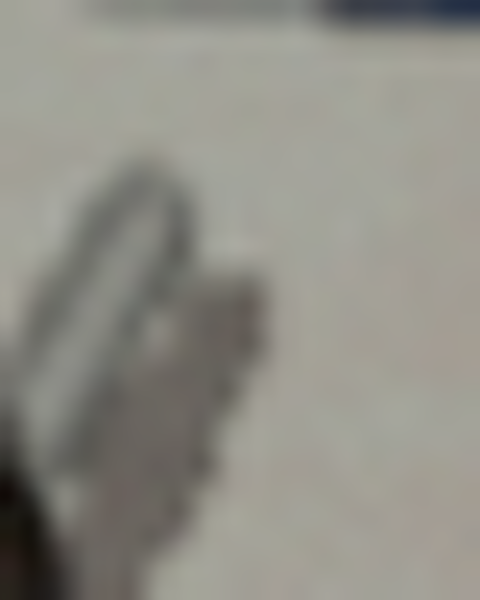

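The bar's axis is in line with the hole to within 1 mm (tip at about px (41,62) of the 100 px crop), so I'll insert.

Call:
{"name": "send_rows", "arguments": {
  "moves": "0 0 0 0.06 0.003 0.01 -1;0 0 0 0.12 0.003 0.01 -1;0 0 0 0.17 0.003 0.01 -1;0 0 0 0.21 0.003 0.01 -1;0 0 0 0.21 0.003 0.01 -1;0 0 0 0.21 0.003 0.01 -1"
}}

```text
time: 6.62
eef_pos: [0.4748, 0.1406, 0.0615]
tcp_rot: [0.971, -0.238, -0.0, 0.0]
contact_force: [0.1, 0.9, -1.4]
opening: 0.162
finger_force: 50.7
```

```bash
python3 - <<'E'
from h import *
st(); rows([jackpose(-25.3,.13,.0632),jackpose(-25.3,.116,.0632)])
s=[]
for n in ('scene','top'):
  c=snap(n,n+'4'); u=proj(c,[[.57,.09,.07]])[0].astype(int); s.append(cv2.resize(c['image'][u[1]-30:u[1]+30,u[0]-30:u[0]+30,::-1],None,fx=6.6,fy=6.6,interpolation=cv2.INTER_CUBIC))
cv2.imwrite('pics/g4.png',np.hstack(s)); st()
E
```

```text
t 6.625 p [0.4748 0.1406 0.0615] yaw -27.54 tilt [-0.0008  0.    ] F [ 0.14  0.9  -1.37] M [ 0.04  -0.012  0.012] grip 50.73986291885376 0.16210902922206435 q [0.08 0.13 2.13 0.   0.88 2.13] jack r,a 0.1492 -25.25 T -0.117
[ 0.0001  0.0001 -0.0001  0.0962 -0.0007 -0.0087]
[ 1.000e-04  1.000e-04 -1.000e-04  1.662e-01 -8.000e-04 -8.700e-03]
t 6.725 p [0.4747 0.1407 0.0615] yaw -27.53 tilt [-0.0006 -0.    ] F [ 0.08  0.51 -0.85] M [-0.024 -0.038 -0.045] grip 50.73938548564911 0.165138115188836 q [0.08 0.13 2.13 0.   0.88 2.13] jack r,a 0.1494 -25.27 T -0.118
```

View pics/g4.png

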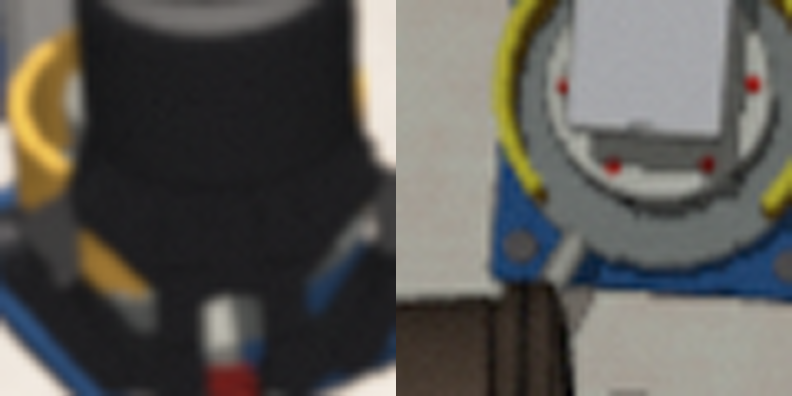

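The tip sits just outside the collar at (575,240) in the right-hand crop and points at the dot at (613,166). Pushing in, with a small z correction.

Call:
{"name": "send_rows", "arguments": {
  "moves": "0 0 0 0.03 0 -0.008 -1;0 0 0 0.06 0 -0.008 -1;0 0 0 0.09 0 -0.008 -1;0 0 0 0.12 0 -0.008 -1;0 0 0 0.145 0 -0.008 -1;0 0 0 0.165 0 -0.008 -1;0 0 0 0.165 0 -0.008 -1"
}}

```text
time: 7.6
eef_pos: [0.5046, 0.1251, 0.0633]
tcp_rot: [0.971, -0.238, 0.0, 0.0]
contact_force: [-0.7, 0.4, -2.3]
opening: 0.171
finger_force: 50.8
```

```bash
python3 - <<'E'
from h import *
for i in range(3): st(); ctrl.read_camera('top')
rows([jackpose(-25.3,.116,.0632)])
E
```

```text
t 7.6 p [0.5046 0.1251 0.0633] yaw -27.56 tilt [-0.     -0.0002] F [-0.67  0.39 -2.26] M [-0.071 -0.005 -0.072] grip 50.773186683654785 0.1707916780783221 q [ 0.05  0.18  2.07 -0.    0.89  2.1 ] jack r,a 0.1156 -25.23 T -0.076
t 7.65 p [0.5044 0.1252 0.0633] yaw -27.56 tilt [-0.0001 -0.0001] F [-0.25 -0.53 -0.61] M [-0.013  0.031 -0.064] grip 50.772122740745544 0.1648914543926328 q [ 0.05  0.18  2.08 -0.    0.89  2.1 ] jack r,a 0.1158 -25.23 T 0.004
t 7.7 p [0.5043 0.1252 0.0633] yaw -27.55 tilt [-0.0001 -0.0001] F [-0.15 -1.08 -1.73] M [-0.108  0.001  0.005] grip 50.77391445636749 0.16181597763418604 q [ 0.05  0.18  2.08 -0.    0.89  2.1 ] jack r,a 0.1159 -25.24 T 0.124
[ 0.      0.     -0.0001  0.     -0.0005  0.0004]
```

Call:
{"name": "send_rows", "arguments": {
  "moves": "0 0 -0.007 0.0005 0.025 0 -1;0 0 -0.014 0.002 0.051 0 -1;0 0 -0.021 0.005 0.076 0 -1;0 0 -0.028 0.009 0.101 0 -1;0 0 -0.035 0.014 0.1255 0 -1;0 0 -0.042 0.02 0.15 0 -1;0 0 -0.049 0.027 0.174 0 -1;0 0 -0.056 0.035 0.198 0 -1;0 0 -0.063 0.044 0.222 0 -1;0 0 -0.07 0.054 0.245 0 -1"
}}

```text
time: 9.0
eef_pos: [0.4909, 0.0786, 0.0634]
tcp_rot: [1.0, -0.018, -0.0, -0.001]
contact_force: [0.0, 6.8, -1.0]
opening: 0.165
finger_force: 52.1
```

```bash
cat >> h.py <<'E'
def arc(ds,r=.116,z=.0632):
    s=ctrl.get_state(); d=s['eef_pos'][:2]-J; st()
    a=(np.degrees(np.arctan2(d[1],d[0]))-180-JT+180)%360-180
    rows([jackpose(a+x,r,z) for x in ds])
def T(n=6):
    o=[]
    for i in range(n):
        s=ctrl.get_state(); d=s['eef_pos'][:2]-J; F=s['contact_force']; o.append([s['wrist_torque'][2],d[0]*F[1]-d[1]*F[0],s['wrist_torque'][2]+d[0]*F[1]-d[1]*F[0],*F,s['joint_efforts'][0]]); ctrl.read_camera('top')
    print('Mz,rxF,T,F,tau1',np.mean(o,0).round(3),'sd',np.std(o,0).round(3)[2])
E
python3 - <<'E'
from h import *
T(); arc([0,5,10,15,20,25])
E
```

```text
Mz,rxF,T,F,tau1 [ 0.481 -0.724 -0.243  0.042  6.219 -1.171 -3.453] sd 0.048
t 9.3 p [0.4909 0.0785 0.0634] yaw -2.23 tilt [-0.0002  0.0025] F [-0.54  6.04 -1.34] M [0.887 0.001 0.451] grip 51.58118784427643 0.16063270489474896 q [-0.05  0.13  2.13  0.    0.88  1.56] jack r,a 0.1165 -1.08 T -0.248
[-0.0004  0.0001  0.0029  0.0026  0.      0.0008]
[-0.0004  0.     -0.011   0.0038  0.0506  0.0007]
[-0.0004  0.     -0.0249  0.0095  0.1009  0.0005]
[-0.0004 -0.     -0.0388  0.0196  0.1505  0.0004]
[-0.0004 -0.     -0.0526  0.0339  0.199   0.0003]
[-4.000e-04 -0.000e+00 -6.650e-02  5.240e-02  2.461e-01  2.000e-04]
```

Call:
{"name": "send_rows", "arguments": {
  "moves": "0 0 -0.008 0.001 0.029 0 -1;0 0 -0.016 0.0035 0.058 0 -1;0 0 -0.024 0.007 0.087 0 -1;0 0 -0.032 0.012 0.116 0 -1;0 0 -0.04 0.018 0.1445 0 -1;0 0 -0.048 0.026 0.172 0 -1;0 0 -0.056 0.035 0.199 0 -1;0 0 -0.064 0.0455 0.226 0 -1;0 0 -0.072 0.0575 0.252 0 -1;0 0 -0.08 0.0705 0.278 0 -1;0 0 -0.087 0.083 0.3 0 -1"
}}

```text
time: 10.68
eef_pos: [0.5036, 0.0181, 0.0628]
tcp_rot: [0.968, 0.252, -0.002, -0.002]
contact_force: [-3.1, 6.1, 0.8]
opening: 0.16
finger_force: 52.4
```

```bash
python3 - <<'E'
from h import *
T(); arc([0,2,4])
E
```

```text
Mz,rxF,T,F,tau1 [ 0.468 -0.674 -0.207 -3.459  4.713  0.925 -3.001] sd 0.057
t 10.975 p [0.5037 0.0178 0.0629] yaw 29.11 tilt [-0.0041  0.0025] F [-3.63  5.21  1.31] M [0.781 0.342 0.418] grip 51.801915764808655 0.16053875961116826 q [-0.17  0.15  2.11  0.    0.89  0.89] jack r,a 0.1167 29.75 T -0.316
[-0.0007  0.0004  0.0043  0.0034  0.0001 -0.0017]
[-0.0007  0.0004 -0.0012  0.0032  0.0203 -0.0018]
[-0.0007  0.0004 -0.0068  0.0037  0.0406 -0.0019]
```

Call:
{"name": "send_rows", "arguments": {
  "moves": "0 0 -0.005 0.0005 0.02 -0.001 -1;0 0 -0.01 0.002 0.04 -0.001 -1;0 0 -0.015 0.004 0.06 -0.001 -1;0 0 -0.02 0.006 0.08 -0.001 -1"
}}

```text
time: 11.48
eef_pos: [0.5118, 0.0047, 0.0627]
tcp_rot: [0.95, 0.312, -0.003, -0.002]
contact_force: [-4.3, 4.7, 1.0]
opening: 0.162
finger_force: 52.5
```

```bash
python3 - <<'E'
from h import *
T(); st(); 
s=[]
for n in ('scene','top'):
  c=snap(n,n+'5'); u=proj(c,[[.59,.08,.07]])[0].astype(int); s.append(cv2.resize(c['image'][u[1]-30:u[1]+30,u[0]-30:u[0]+30,::-1],None,fx=6.6,fy=6.6,interpolation=cv2.INTER_CUBIC))
print(u)
cv2.imwrite('pics/g5.png',np.hstack(s))
E
```

```text
Mz,rxF,T,F,tau1 [ 0.491 -0.693 -0.202 -4.414  4.157  1.238 -2.635] sd 0.048
t 11.775 p [0.512  0.0044 0.0628] yaw 36.33 tilt [-0.0056  0.0025] F [-4.99  4.81 -0.26] M [0.685 0.537 0.45 ] grip 51.91965937614441 0.16226519953082932 q [-0.19  0.17  2.09  0.    0.89  0.75] jack r,a 0.1166 37.5 T -0.344
[280 243]
```

View pics/g5.png

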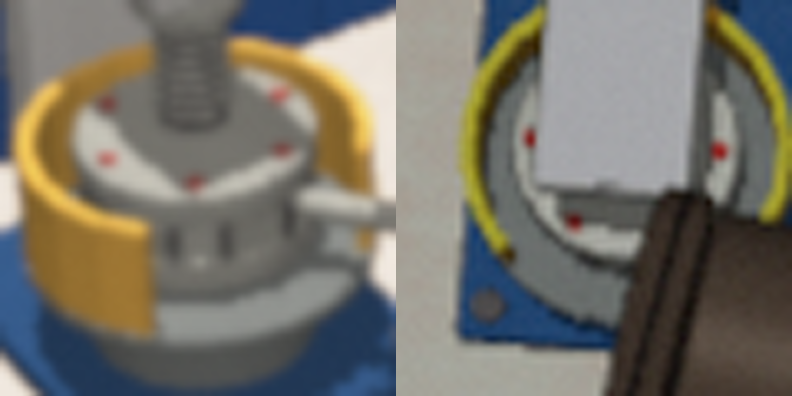

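Left crop shows the bar seated in its hole. Three dots are visible in the top crop at (530,139), (720,151) and (574,222), which give the collar angle.

```bash
cat >> h.py <<'E'
def phase(P,z=.0865):
    c=ctrl.read_camera('top'); d=unp(c,P,z)[:,:2]-J; print(np.hypot(*d.T).round(4),(np.degrees(np.arctan2(d[:,1],d[:,0]))-JT-180).round(1)%60)
E
python3 - <<'E'
from h import *
phase((np.array([(530,139),(720,151),(574,222)])-[396,0])/6.6+[250,213]-.42)
E
```

```text
[0.0322 0.031  0.031 ] [30.3 30.3 30. ]
```

Call:
{"name": "send_rows", "arguments": {
  "moves": "0 0 0.009 0.001 -0.033 -0.001 -1;0 0 0.018 0.0035 -0.066 -0.001 -1;0 0 0.018 0.0035 -0.066 -0.001 -1"
}}

```text
time: 12.3
eef_pos: [0.5067, 0.0144, 0.0637]
tcp_rot: [0.966, 0.257, -0.0, -0.0]
contact_force: [0.0, 0.5, -1.0]
opening: 0.161
finger_force: 50.8
```

```bash
python3 - <<'E'
from h import *
T(4); st(); rows([jackpose(30.5,.116),jackpose(30.5,.19)]); c=snap('scene','scene6')
u=proj(c,[[.57,.05,.07]])[0].astype(int); cv2.imwrite('pics/g6.png',cv2.resize(c['image'][u[1]-30:u[1]+30,u[0]-40:u[0]+40,::-1],None,fx=10,fy=10,interpolation=cv2.INTER_CUBIC)); print(u)
P=np.array(ctrl.get_state()['eef_pos']); yaw=np.radians(32); 
for k in (.028,.05,.06): print(proj(c,[[P[0]+k*np.cos(yaw),P[1]+k*np.sin(yaw),.073]])[0]-u+[40,30])
E
```

```text
Mz,rxF,T,F,tau1 [ 0.006 -0.027 -0.021 -0.082  0.218 -1.381  0.095] sd 0.026
t 12.5 p [0.5071 0.0138 0.0638] yaw 29.73 tilt [0.0001 0.0001] F [-0.17 -0.08 -1.52] M [0.031 0.023 0.089] grip 50.811227560043335 0.16537205413111306 q [-0.17  0.15  2.1   0.    0.88  0.88] jack r,a 0.1157 32.29 T 0.087
[ 0.     -0.      0.004  -0.0015 -0.0181  0.004 ]
[ 0.     -0.      0.004  -0.3713 -0.0274  0.004 ]
[295 249]
[59.9007479 34.5457173]
[49.80921844 32.27450491]
[45.259459  31.2505303]
```

View pics/g6.png

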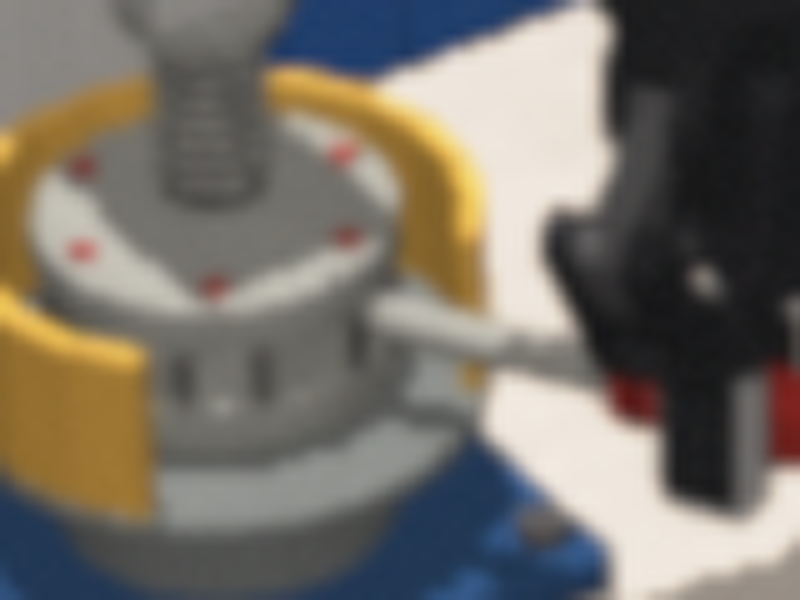

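Bar is free in the hole (T≈0), with the next hole's dot at (214,287). Withdrawing along the hole axis.

Call:
{"name": "send_rows", "arguments": {
  "moves": "0 0 0.003 -0.02 -0.012 0.004 -1;0 0 0.003 -0.07 -0.014 0.004 -1;0 0 0.003 -0.12 -0.016 0.004 -1;0 0 0.003 -0.18 -0.018 0.004 -1;0 0 0.003 -0.25 -0.021 0.004 -1;0 0 0.003 -0.33 -0.024 0.004 -1;0 0 0.003 -0.37 -0.026 0.004 -1;0 0 0.003 -0.37 -0.026 0.004 -1"
}}

```text
time: 13.55
eef_pos: [0.4396, -0.0185, 0.063]
tcp_rot: [0.969, 0.247, 0.0, 0.0]
contact_force: [-0.9, 0.3, -1.3]
opening: 0.164
finger_force: 50.8
```

```bash
python3 - <<'E'
from h import *
st(); rows([jackpose(x,.195) for x in (20,10,0,-10,-20,-30)]+[jackpose(-30,.165)])
E
```

```text
t 13.55 p [ 0.4396 -0.0185  0.063 ] yaw 28.56 tilt [0.0002 0.    ] F [-0.87  0.32 -1.33] M [0.016 0.002 0.01 ] grip 50.80000698566437 0.16364890921482408 q [-0.27  0.01  2.26  0.    0.87  0.8 ] jack r,a 0.1904 30.53 T -0.121
[ 0.     -0.      0.0299 -0.006  -0.1782 -0.0002]
[ 0.000e+00 -0.000e+00  5.770e-02  4.020e-02 -3.417e-01 -2.000e-04]
[-0.000e+00 -0.000e+00  8.550e-02  1.140e-01 -4.948e-01 -2.000e-04]
[-0.000e+00 -0.000e+00  1.132e-01  2.134e-01 -6.327e-01 -2.000e-04]
[-0.000e+00 -0.000e+00  1.410e-01  3.351e-01 -7.513e-01 -2.000e-04]
[-0.000e+00 -0.000e+00  1.688e-01  4.756e-01 -8.469e-01 -2.000e-04]
[-0.000e+00 -0.000e+00  1.688e-01  5.489e-01 -7.160e-01 -2.000e-04]
```

```bash
python3 - <<'E'
from h import *
rows([jackpose(x,.172) for x in (20,10,0,-10,-20,-29.8)])
E
```

```text
[ 0.     -0.      0.0299  0.107  -0.1567 -0.0002]
[ 0.000e+00 -0.000e+00  5.770e-02  1.477e-01 -3.010e-01 -2.000e-04]
[-0.000e+00 -0.000e+00  8.550e-02  2.129e-01 -4.360e-01 -2.000e-04]
[-0.000e+00 -0.000e+00  1.132e-01  3.005e-01 -5.576e-01 -2.000e-04]
[-0.000e+00 -0.000e+00  1.410e-01  4.079e-01 -6.622e-01 -2.000e-04]
[-0.000e+00 -0.000e+00  1.682e-01  5.292e-01 -7.451e-01 -2.000e-04]
```

Call:
{"name": "send_rows", "arguments": {
  "moves": "0 0 0.03 0.107 -0.157 0 -1;0 0 0.044 0.125 -0.23 0 -1;0 0 0.058 0.148 -0.301 0 -1;0 0 0.0855 0.213 -0.436 0 -1;0 0 0.113 0.3 -0.558 0 -1;0 0 0.141 0.408 -0.662 0 -1;0 0 0.168 0.529 -0.745 0 -1;0 0 0.168 0.529 -0.745 0 -1;0 0 0.168 0.529 -0.745 0 -1;0 0 0.168 0.529 -0.745 0 -1"
}}

```text
time: 14.8
eef_pos: [0.4613, 0.1626, 0.0627]
tcp_rot: [0.962, -0.274, -0.0, 0.0]
contact_force: [-0.3, 0.1, -0.9]
opening: 0.17
finger_force: 50.7
```

```bash
python3 - <<'E'
from h import *
ctrl.read_camera('top'); st(); rows([jackpose(-29.8,.15,.0632),jackpose(-29.8,.116,.0632)])
s=[]
c=snap('top','top7'); u=proj(c,[[.57,.09,.07]])[0].astype(int); s=cv2.resize(c['image'][u[1]-35:u[1]+30,u[0]-30:u[0]+30,::-1],None,fx=9,fy=9,interpolation=cv2.INTER_CUBIC)
cv2.imwrite('pics/g7.png',s)
p=ctrl.get_state()['eef_pos']; d=np.array([np.cos(np.radians(-32)),np.sin(np.radians(-32)),0])
for k in (.08,.098): print((proj(c,[[*(p+k*d)[:2],.0695]])[0]-u+[30,35]+.5)*9)
print((proj(c,[[*(J-.0313*d[:2]),.0865]])[0]-u+[30,35]+.5)*9)
E
```

```text
t 14.85 p [0.4613 0.1626 0.0628] yaw -31.88 tilt [-0.0005 -0.0001] F [-0.1  -0.25 -1.67] M [ 0.019 -0.019  0.002] grip 50.72578847408295 0.166861173389706 q [ 0.13  0.12  2.15 -0.    0.88  2.26] jack r,a 0.1719 -29.69 T 0.047
[ 1.000e-04  1.000e-04  3.000e-04  1.093e-01 -1.400e-03 -2.200e-03]
[ 1.000e-04  1.000e-04  3.000e-04  2.793e-01 -1.000e-03 -2.300e-03]
[153.13505704 482.81552525]
[194.7610295  421.78969862]
[288.06974631 268.69081788]
```

View pics/g7.png

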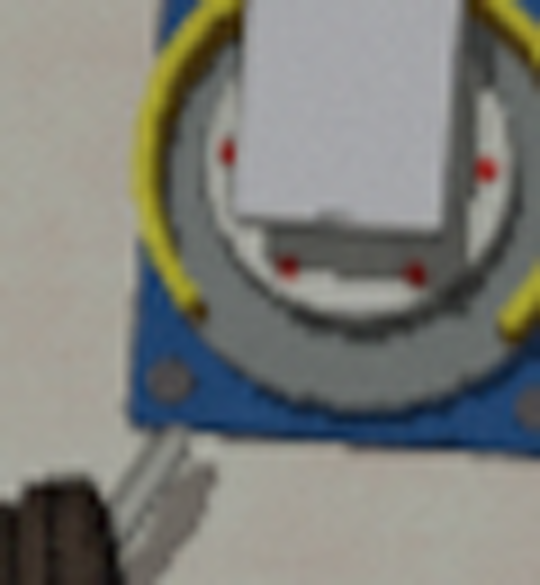

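The dot is at (288,266) against a predicted (288,269), and the shank is on the predicted line. Inserting. (That was the last picture I may view.)

Call:
{"name": "send_rows", "arguments": {
  "moves": "0 0 0 0.05 -0.001 -0.002 -1;0 0 0 0.1 -0.001 -0.002 -1;0 0 0 0.13 -0.001 -0.002 -1;0 0 0 0.16 -0.001 -0.002 -1;0 0 0 0.19 -0.001 -0.002 -1;0 0 0 0.22 -0.001 -0.002 -1;0 0 0 0.25 -0.001 -0.002 -1;0 0 0 0.28 -0.001 -0.002 -1;0 0 0 0.285 -0.001 -0.002 -1;0 0 0 0.285 -0.001 -0.002 -1"
}}

```text
time: 16.15
eef_pos: [0.5099, 0.133, 0.0631]
tcp_rot: [0.962, -0.275, -0.0, 0.0]
contact_force: [-1.6, -2.1, -1.6]
opening: 0.168
finger_force: 50.7
```

```bash
python3 - <<'E'
from h import *
T(3); st()
E
```

```text
Mz,rxF,T,F,tau1 [-0.219  0.348  0.129 -1.544 -2.606 -2.05   1.265] sd 0.027
t 16.3 p [0.5099 0.1331 0.0632] yaw -31.87 tilt [-0.0004 -0.0004] F [-0.35 -2.95 -2.45] M [-0.411  0.298 -0.223] grip 50.63343822956085 0.16116637079850113 q [ 0.06  0.19  2.06 -0.    0.89  2.19] jack r,a 0.115 -30.04 T 0.086
```

Call:
{"name": "send_rows", "arguments": {
  "moves": "0 0 -0.01 0 0.02 0 -1;0 0 -0.02 0.0015 0.04 0 -1;0 0 -0.03 0.003 0.06 0 -1;0 0 -0.034 0.0055 0.08 0 -1;0 0 -0.039 0.009 0.1 0 -1;0 0 -0.044 0.0125 0.12 0 -1;0 0 -0.044 0.0125 0.12 0 -1",
  "newtons": 100
}}

```text
time: 17.18
eef_pos: [0.5008, 0.1114, 0.0637]
tcp_rot: [0.99, -0.14, 0.002, -0.0]
contact_force: [3.2, -1.4, -3.9]
opening: 0.154
finger_force: 98.6
```

```bash
python3 - <<'E'
from h import *
T(); st()
E
```

```text
Mz,rxF,T,F,tau1 [-0.291  0.11  -0.181  4.377 -2.664 -4.22   2.106] sd 0.052
t 17.475 p [0.5008 0.1115 0.0638] yaw -16.04 tilt [ 0.003  -0.0004] F [ 5.36 -3.43 -4.14] M [-0.424 -0.425 -0.314] grip 98.56391072273254 0.15403778313420283 q [ 0.02  0.16  2.09 -0.    0.88  1.87] jack r,a 0.1136 -18.26 T -0.162
```

Call:
{"name": "send_rows", "arguments": {
  "moves": "0 0 -0.004 0 0.015 0 -1;0 0 -0.007 0.001 0.03 0 -1;0 0 -0.01 0.001 0.045 0 -1;0 0 -0.013 0.002 0.06 0 -1;0 0 -0.013 0.002 0.06 0 -1"
}}

```text
time: 18.1
eef_pos: [0.4971, 0.1006, 0.0637]
tcp_rot: [0.995, -0.098, 0.001, -0.001]
contact_force: [4.4, 2.4, -4.4]
opening: 0.152
finger_force: 98.7
```

```bash
python3 - <<'E'
from h import *
T(); st()
E
```

```text
Mz,rxF,T,F,tau1 [ 0.175 -0.392 -0.217  4.563  2.37  -4.025 -0.934] sd 0.031
t 18.4 p [0.4971 0.1006 0.0637] yaw -11.24 tilt [0.0015 0.001 ] F [ 3.96  1.97 -4.17] M [ 0.449 -0.484  0.205] grip 98.75054240226746 0.1559180158462213 q [-0.    0.15  2.11  0.    0.88  1.77] jack r,a 0.1138 -12.45 T -0.126
```

Call:
{"name": "send_rows", "arguments": {
  "moves": "0 0 -0.004 0 0.0125 0 -1;0 0 -0.007 0 0.025 0 -1;0 0 -0.0105 0.001 0.0375 0 -1;0 0 -0.014 0.001 0.05 0 -1;0 0 -0.014 0.001 0.05 0 -1"
}}

```text
time: 19.02
eef_pos: [0.495, 0.0909, 0.0636]
tcp_rot: [0.999, -0.054, 0.0, -0.001]
contact_force: [3.7, 3.5, -3.1]
opening: 0.154
finger_force: 98.8
```

```bash
python3 - <<'E'
from h import *
T(); st()
E
```

```text
Mz,rxF,T,F,tau1 [ 0.232 -0.443 -0.212  3.421  3.367 -3.079 -1.654] sd 0.054
t 19.325 p [0.495  0.0909 0.0636] yaw -6.23 tilt [0.0005 0.0012] F [ 3.79  3.46 -2.27] M [ 0.537 -0.49   0.202] grip 98.81515502929688 0.1527120487190358 q [-0.02  0.14  2.11  0.    0.88  1.66] jack r,a 0.1138 -7.46 T -0.259
```

Call:
{"name": "send_rows", "arguments": {
  "moves": "0 0 -0.004 0 0.0125 0 -1;0 0 -0.007 0 0.025 0 -1;0 0 -0.0105 0.001 0.0375 0 -1;0 0 -0.014 0.001 0.05 0 -1;0 0 -0.014 0.001 0.05 0 -1"
}}

```text
time: 19.95
eef_pos: [0.4937, 0.0807, 0.0634]
tcp_rot: [1.0, -0.011, -0.0, -0.001]
contact_force: [2.8, 4.4, -2.2]
opening: 0.155
finger_force: 99.0
```

```bash
python3 - <<'E'
from h import *
T(); st()
E
```

```text
Mz,rxF,T,F,tau1 [ 0.284 -0.517 -0.233  2.475  4.364 -2.114 -2.366] sd 0.065
t 20.25 p [0.4937 0.0807 0.0634] yaw -1.22 tilt [-0.0006  0.0008] F [ 1.76  4.54 -2.17] M [ 0.706 -0.355  0.248] grip 98.9901351928711 0.1558255151628476 q [-0.04  0.14  2.12  0.    0.88  1.55] jack r,a 0.1138 -2.27 T -0.283
```

Call:
{"name": "send_rows", "arguments": {
  "moves": "0 0 -0.004 0 0.0125 0 -1;0 0 -0.007 0 0.025 0 -1;0 0 -0.0105 0.001 0.0375 0 -1;0 0 -0.014 0.001 0.05 0 -1;0 0 -0.014 0.001 0.05 0 -1"
}}

```text
time: 20.88
eef_pos: [0.4934, 0.0705, 0.0632]
tcp_rot: [0.999, 0.033, -0.001, -0.0]
contact_force: [0.9, 4.8, -2.0]
opening: 0.156
finger_force: 99.1
```

```bash
python3 - <<'E'
from h import *
T(); st()
E
```

```text
Mz,rxF,T,F,tau1 [ 0.324 -0.57  -0.246  0.664  5.012 -1.036 -2.775] sd 0.056
t 21.175 p [0.4933 0.0705 0.0632] yaw 3.8 tilt [-0.0016  0.0006] F [ 0.68  5.31 -0.97] M [ 0.813 -0.187  0.312] grip 99.14677262306213 0.15447990536998185 q [-0.06  0.14  2.13  0.    0.88  1.44] jack r,a 0.1139 2.86 T -0.292
```

Call:
{"name": "send_rows", "arguments": {
  "moves": "0 0 -0.004 0 0.0125 0 -1;0 0 -0.007 0 0.025 0 -1;0 0 -0.0105 0.001 0.04 0 -1;0 0 -0.0105 0.001 0.04 0 -1"
}}

```text
time: 21.68
eef_pos: [0.4938, 0.0625, 0.0631]
tcp_rot: [0.998, 0.066, -0.001, -0.0]
contact_force: [-1.3, 5.9, -0.4]
opening: 0.155
finger_force: 99.3
```

```bash
python3 - <<'E'
from h import *
T(); st()
E
```

```text
Mz,rxF,T,F,tau1 [ 0.396 -0.617 -0.22  -0.657  5.381  0.204 -3.197] sd 0.055
t 21.975 p [0.4938 0.0625 0.0631] yaw 7.6 tilt [-0.0026  0.0006] F [-1.75  5.06 -0.87] M [0.892 0.037 0.395] grip 99.32844758033752 0.15621528857364977 q [-0.08  0.14  2.13  0.    0.88  1.36] jack r,a 0.1138 6.87 T -0.194
```

Call:
{"name": "send_rows", "arguments": {
  "moves": "0 0 -0.004 0 0.0125 0 -1;0 0 -0.007 0 0.025 0 -1;0 0 -0.0105 0.001 0.04 0 -1;0 0 -0.0105 0.001 0.04 0 -1"
}}

```text
time: 22.48
eef_pos: [0.4947, 0.0552, 0.063]
tcp_rot: [0.995, 0.099, -0.002, -0.001]
contact_force: [-1.4, 8.2, 0.5]
opening: 0.156
finger_force: 99.5
```

```bash
python3 - <<'E'
from h import *
T(); st()
E
```

```text
Mz,rxF,T,F,tau1 [ 0.533 -0.926 -0.393 -1.543  8.003  0.099 -4.601] sd 0.08
t 22.775 p [0.4946 0.0553 0.063 ] yaw 11.41 tilt [-0.0034  0.0018] F [-1.    7.48  0.55] M [1.193 0.091 0.518] grip 99.54912185668945 0.15574570914860483 q [-0.09  0.14  2.13  0.    0.88  1.28] jack r,a 0.1138 10.56 T -0.34
```

Torque is rising (0.39 N m). I'll take a smaller step.

Call:
{"name": "send_rows", "arguments": {
  "moves": "0 0 -0.004 0 0.0125 0 -1;0 0 -0.007 0 0.027 0 -1;0 0 -0.007 0 0.027 0 -1"
}}

```text
time: 23.15
eef_pos: [0.4955, 0.0504, 0.0629]
tcp_rot: [0.993, 0.121, -0.002, -0.002]
contact_force: [-1.5, 9.8, 0.2]
opening: 0.153
finger_force: 99.7
```

```bash
python3 - <<'E'
from h import *
T(10); st()
E
```

```text
Mz,rxF,T,F,tau1 [ 0.648 -1.112 -0.464 -1.808  9.607  0.885 -5.588] sd 0.039
t 23.65 p [0.4955 0.0505 0.0629] yaw 13.95 tilt [-0.0038  0.0027] F [-1.68  9.1   0.55] M [1.527 0.088 0.643] grip 99.7293649893254 0.15434663735594656 q [-0.1   0.14  2.12  0.    0.88  1.22] jack r,a 0.1137 13.01 T -0.408
```

Call:
{"name": "send_rows", "arguments": {
  "moves": "0 0 -0.003 0 0.01 0 -1;0 0 -0.005 0 0.02 0 -1;0 0 -0.005 0 0.02 0 -1"
}}

```text
time: 24.02
eef_pos: [0.4962, 0.047, 0.0628]
tcp_rot: [0.991, 0.137, -0.002, -0.002]
contact_force: [-2.8, 10.2, 1.1]
opening: 0.157
finger_force: 99.9
```

```bash
python3 - <<'E'
from h import *
T(10); st()
E
```

```text
Mz,rxF,T,F,tau1 [ 0.734 -1.301 -0.567 -2.107 11.257  1.294 -6.504] sd 0.064
t 24.525 p [0.4962 0.047  0.0628] yaw 15.77 tilt [-0.0044  0.0035] F [-1.89 11.06  0.83] M [1.804 0.186 0.76 ] grip 99.88259396050125 0.15542176675339092 q [-0.11  0.14  2.12  0.    0.88  1.18] jack r,a 0.1137 14.79 T -0.514
```

T ≈ 0.57 N m, about 0.32 above the drag, so the pad bears firmly. Now I'll unload the bar gradually.

Call:
{"name": "send_rows", "arguments": {
  "moves": "0 0 0.007 0 -0.025 0 -1;0 0 0.014 0.001 -0.05 0 -1;0 0 0.014 0.001 -0.05 0 -1",
  "newtons": 60
}}

```text
time: 24.9
eef_pos: [0.4946, 0.0551, 0.0631]
tcp_rot: [0.996, 0.093, -0.001, -0.0]
contact_force: [-1.2, 4.7, -0.4]
opening: 0.156
finger_force: 99.3
```

```bash
python3 - <<'E'
from h import *
T(4); st()
E
```

```text
Mz,rxF,T,F,tau1 [ 0.419 -0.6   -0.181 -1.278  5.14  -0.334 -2.936] sd 0.033
t 25.1 p [0.4947 0.0549 0.063 ] yaw 10.68 tilt [-0.0023  0.0006] F [-1.57  6.18 -1.  ] M [0.95  0.161 0.465] grip 99.38582181930542 0.1536512770469707 q [-0.09  0.14  2.13  0.    0.88  1.29] jack r,a 0.1138 10.75 T -0.256
```

Call:
{"name": "send_rows", "arguments": {
  "moves": "0 0 0.003 0 -0.015 0 -1;0 0 0.007 0 -0.03 0 -1;0 0 0.007 0 -0.03 0 -1"
}}

```text
time: 25.48
eef_pos: [0.4943, 0.0603, 0.0632]
tcp_rot: [0.998, 0.07, -0.0, 0.0]
contact_force: [0.2, 0.7, -1.1]
opening: 0.153
finger_force: 99.1
```

```bash
python3 - <<'E'
from h import *
T(4); st()
E
```

```text
Mz,rxF,T,F,tau1 [ 0.039 -0.1   -0.061 -0.36   0.85  -1.611 -0.241] sd 0.038
t 25.675 p [0.4944 0.0604 0.0633] yaw 8.08 tilt [-0.     -0.0004] F [-0.36  0.84 -2.09] M [0.036 0.104 0.066] grip 99.12689924240112 0.15563490236534977 q [-0.08  0.14  2.13 -0.    0.88  1.35] jack r,a 0.1134 7.99 T -0.032
```

Bar nearly free. I'll withdraw along its own axis.

Call:
{"name": "send_rows", "arguments": {
  "moves": "0 0 0.001 -0.03 -0.004 0 -1;0 0 0.001 -0.08 -0.004 0 -1;0 0 0.001 -0.14 -0.004 0 -1;0 0 0.001 -0.2 -0.004 0 -1;0 0 0.001 -0.26 -0.004 0 -1;0 0 0.001 -0.31 -0.004 0 -1;0 0 0.001 -0.31 -0.004 0 -1;0 0 0.001 -0.31 -0.004 0 -1"
}}

```text
time: 26.68
eef_pos: [0.4333, 0.0527, 0.0636]
tcp_rot: [0.998, 0.067, 0.0, 0.0]
contact_force: [0.3, 0.2, -0.8]
opening: 0.155
finger_force: 99.1
```

```bash
python3 - <<'E'
from h import *
st()
c=snap('top','top8'); u=proj(c,[[*J,.086]])[0]; im=c['image'].astype(int)
m=((im[...,0]-np.maximum(im[...,1],im[...,2]))>45).astype(np.uint8)
yy,xx=np.mgrid[:480,:640]; m[np.hypot(xx-u[0],yy-u[1])>18]=0
n,l,s,ce=cv2.connectedComponentsWithStats(m); print(ce[1:].round(1).tolist(),s[1:,4])
if n>1: phase(ce[1:])
rows([(.45,.02,.15,0)])
E
```

```text
t 26.675 p [0.4333 0.0527 0.0636] yaw 7.73 tilt [ 0.001  -0.0001] F [ 0.32  0.16 -0.84] M [ 0.026  0.004 -0.013] grip 99.12970662117004 0.15494686727270587 q [-0.11 -0.    2.27  0.    0.87  1.32] jack r,a 0.175 8.47 T -0.034
[[297.5, 228.5], [296.0, 242.5], [283.0, 248.3]] [4 2 7]
[0.0313 0.0306 0.0304] [59.4 59.  57.9]
[ 0.000e+00 -1.000e-04  2.150e-02  6.050e-02  1.732e-01 -4.322e-01]
```

Call:
{"name": "send_rows", "arguments": {
  "moves": "0 0 0 0 0 -0.25 -1;0 0 0 0 0 -0.5 -1;0 0 0.01 0.06 0.17 -0.53 -1;0 0 0.01 0.06 0.5 -0.53 -1;0 0 0 0.1 0.8 -0.53 -1;0 0 0 0.15 0.98 -0.53 -1;0 0 0 0.15 0.98 -0.53 -1;0 0 0 0.15 0.98 -0.53 -1"
}}

```text
time: 27.78
eef_pos: [0.4886, -0.1369, 0.1688]
tcp_rot: [0.998, 0.067, -0.001, -0.001]
contact_force: [0.1, 0.3, -1.7]
opening: 0.152
finger_force: 99.1
```

```bash
python3 - <<'E'
from h import *
st(); rows([(.4991,-.2913,.17,14.25)])
E
```

```text
t 27.775 p [ 0.4886 -0.1369  0.1688] yaw 7.73 tilt [-0.0012  0.001 ] F [ 0.1   0.3  -1.66] M [ 0.038 -0.043 -0.008] grip 99.09451246261597 0.15197235151605354 q [-0.47 -0.01  2.05  0.    1.1   0.96] jack r,a 0.2401 62.61 T -0.022
[-2.000e-04  2.000e-04 -1.810e-02 -5.200e-02  7.718e-01 -6.900e-03]
```

Call:
{"name": "send_rows", "arguments": {
  "moves": "0 0 -0.018 -0.052 0.3 -0.007 -1;0 0 -0.018 -0.052 0.6 -0.007 -1;0 0 -0.018 -0.052 0.772 -0.007 -1;0 0 -0.018 -0.052 0.772 -0.007 -1;0 0 -0.018 -0.052 0.772 -0.007 -1;0 0 -0.018 -0.052 0.772 -0.007 -1"
}}

```text
time: 28.52
eef_pos: [0.4994, -0.29, 0.1705]
tcp_rot: [0.992, 0.125, -0.0, -0.0]
contact_force: [1.0, -0.2, -1.3]
opening: 0.153
finger_force: 99.1
```

```bash
python3 - <<'E'
from h import *
s=ctrl.get_state(); p=s['eef_pos']; R=Ro.from_quat(s['tcp_rot']); st(); rows([(.4991,-.2913,.08,14.25),(.4991,-.2913,.045,14.25),(.4991,-.2913,.0405,14.25)])
for n in('top','scene'):
  c=snap(n,n+'9'); im=c['image'].astype(int); m=((im[...,0]-np.maximum(im[...,1],im[...,2]))>60)
  b=p+R.apply([[-.05,0,-.005],[0,0,-.005],[.028,0,-.005],[.098,0,-.005]]); u=proj(c,b); print(n,u.round(1).tolist())
  yy,xx=np.mgrid[:480,:640]; m&=np.hypot(xx-u[1,0],yy-u[1,1])<35; q=np.argwhere(m)[:,::-1]; print(len(q), q.min(0) if len(q) else '',q.max(0) if len(q) else '')
  if len(q)>10: print(cv2.fitLine(q.astype(np.float32),cv2.DIST_L2,0,.01,.01).ravel(), u[2]-u[0])
E
```

```text
t 28.525 p [ 0.4994 -0.29    0.1705] yaw 14.33 tilt [-0.0006  0.0007] F [ 1.01 -0.23 -1.33] M [ 0.13  -0.    -0.031] grip 99.10985112190247 0.15260962983713253 q [-0.7   0.15  1.88  0.    1.11  0.62] jack r,a 0.3775 75.61 T 0.36
[-1.000e-04  1.000e-04  2.000e-04 -3.000e-03  6.300e-03  4.524e-01]
[-1.000e-04  1.000e-04  2.000e-04 -3.000e-03  6.400e-03  6.274e-01]
[-1.000e-04  1.000e-04  2.000e-04 -3.000e-03  6.500e-03  6.499e-01]
top [[466.0, 310.2], [459.7, 285.9], [456.2, 272.4], [447.6, 239.1]]
0  
scene [[465.0, 176.6], [444.0, 169.7], [432.6, 166.0], [405.3, 157.1]]
23 [464 174] [473 193]
[3.5305953e-01 9.3560088e-01 4.6804349e+02 1.8369565e+02] [-32.38733409 -10.58518594]
```

Call:
{"name": "send_rows", "arguments": {
  "moves": "0 0 0 -0.003 0.006 0.25 -1;0 0 0 -0.003 0.006 0.45 -1;0 0 0 -0.003 0.006 0.53 -1;0 0 0 -0.003 0.006 0.57 -1;0 0 0 -0.003 0.006 0.6 -1;0 0 0 -0.003 0.006 0.625 -1;0 0 0 -0.003 0.006 0.625 -1"
}}

```text
time: 29.5
eef_pos: [0.4994, -0.2933, 0.0461]
tcp_rot: [0.992, 0.124, 0.0, 0.0]
contact_force: [0.9, 0.6, -1.2]
opening: 0.16
finger_force: 99.1
```

```bash
python3 - <<'E'
from h import *
T(3);st(); rows([(.4991,-.2913,.0405,14.25)])
E
```

```text
Mz,rxF,T,F,tau1 [ 0.012  0.204  0.216  0.557 -0.002 -1.324 -0.002] sd 0.163
t 29.65 p [ 0.4995 -0.2934  0.0463] yaw 14.21 tilt [ 0.0008 -0.0007] F [-0.35 -0.27 -1.26] M [ 0.028 -0.001  0.029] grip 99.13699507713318 0.1553611593041436 q [-0.71  0.32  1.93  0.    0.88  0.62] jack r,a 0.3808 75.77 T -0.071
[ 0.0001 -0.0001 -0.0001  0.0007 -0.0108  0.029 ]
```

Call:
{"name": "send_rows", "arguments": {
  "moves": "0 0 0 0.001 -0.01 0.01 -1;0 0 0 0.001 -0.01 0.02 -1;0 0 0 0.001 -0.01 0.027 -1;0 0 0 0.001 -0.01 0.027 -1"
}}

```text
time: 30.15
eef_pos: [0.499, -0.2913, 0.0406]
tcp_rot: [0.992, 0.124, -0.0, 0.0]
contact_force: [-0.8, 0.5, 1.3]
opening: 0.157
finger_force: 99.6
```

```bash
python3 - <<'E'
from h import *
T(3);st()
E
```

```text
Mz,rxF,T,F,tau1 [-0.017 -0.347 -0.364 -0.784  0.575  1.26   0.064] sd 0.113
t 30.3 p [ 0.499  -0.2913  0.0406] yaw 14.22 tilt [ 0.0001 -0.0001] F [-0.62  0.    1.9 ] M [0.082 0.167 0.006] grip 99.62465643882751 0.15572047661203992 q [-0.7   0.33  1.94 -0.    0.87  0.62] jack r,a 0.3788 75.6 T -0.221
```

The bar is touching the floors (Fz went from −1.3 to +1.3). Open slightly, then rise.

Call:
{"name": "send_rows", "arguments": {
  "moves": "0 0 0 0 0 0 -0.5;0 0 0 0 0 0 -0.2;0 0 0 0 0 0 0.1;0 0 0 0 0 0 0.1;0 0 0 0 0 0 0.1;0 0 0 0 0 -0.1 0.1;0 0 0 0 0 -0.3 0.1;0 0 0 0 0 -0.5 0.1;0 0 0 0 0 -0.6 0.1"
}}

```text
time: 31.42
eef_pos: [0.5001, -0.2922, 0.1646]
tcp_rot: [0.992, 0.124, 0.002, 0.002]
contact_force: [1.1, -0.3, 1.4]
opening: 0.549
finger_force: 0.0
```

```bash
python3 - <<'E'
from h import *
st(); rows([(.40,-.44,.2,20)])
E
```

```text
t 31.425 p [ 0.5001 -0.2922  0.1646] yaw 14.22 tilt [ 0.0045 -0.0039] F [ 1.11 -0.3   1.39] M [-0.032 -0.009  0.019] grip 0.0 0.5486337379056397 q [-0.7   0.15  1.89  0.    1.09  0.62] jack r,a 0.3794 75.81 T 0.454
[ 8.000e-04 -5.000e-04 -1.600e-02 -6.663e-01  5.944e-01 -1.766e-01]
```

Call:
{"name": "send_rows", "arguments": {
  "moves": "0 0 -0.016 -0.66 0.6 -0.3 0.1;0 0 -0.016 -0.66 0.6 -0.3 0.1;0 0 -0.016 -0.66 0.6 -0.3 0.1;0 0 -0.016 -0.66 0.6 -0.3 0.1;0 0 -0.016 -0.66 0.6 -0.3 0.1;0 0 -0.016 -0.66 0.6 -0.3 0.1;0 0 -0.016 -0.66 0.6 -0.3 0.1"
}}

```text
time: 32.3
eef_pos: [0.401, -0.4385, 0.2195]
tcp_rot: [0.985, 0.174, -0.0, -0.001]
contact_force: [0.4, 0.3, -0.3]
opening: 0.55
finger_force: 0.0
```

```bash
python3 - <<'E'
from h import *
st(); c=snap('top','top10')
def red(im,box,t=45):
    x0,x1,y0,y1=box; i=im[y0:y1,x0:x1].astype(int); w=i[...,2]-np.maximum(i[...,1],i[...,0]); q=np.argwhere(w>t)[:,::-1]+[x0,y0]; return q.astype(np.float32)
a,b=cv2.imread('pics/top0.png'),cv2.imread('pics/top10.png')
for im in(a,b):
    q=red(im,(430,463,260,325)); print(len(q),q.mean(0),cv2.minAreaRect(q))
    i=im[:,:].astype(int); w=i[...,2]-np.maximum(i[...,1],i[...,0]); 
d=np.abs(a.astype(int)-b).max(2); print('diff px rest',(d[240:330,405:480]>40).sum())
for n,im in(('7',cv2.imread('pics/top7.png')),('8',cv2.imread('pics/top8.png')),('10',b),('0',a)):
    u=proj(c,[[*J,.086]])[0].astype(int); i=im.astype(int); w=np.clip(i[...,2]-np.maximum(i[...,1],i[...,0])-12,0,None)
    yy,xx=np.mgrid[:480,:640]; w[np.hypot(xx-u[0],yy-u[1])>18]=0
    k,l,s,_=cv2.connectedComponentsWithStats((w>0).astype(np.uint8)); P=[]
    for j in range(1,k):
        W=w*(l==j)
        if W.sum()>60: P.append([(xx*W).sum()/W.sum(),(yy*W).sum()/W.sum()])
    print(n,np.round(P,1).tolist()); phase(P)
E
```

```text
t 32.3 p [ 0.401  -0.4385  0.2195] yaw 20.09 tilt [-0.0008  0.0014] F [ 0.41  0.31 -0.31] M [-0.046 -0.051  0.017] grip 0.0 0.5502762474600854 q [-1.    0.13  1.8   0.    1.21  0.22] jack r,a 0.5504 70.2 T 0.162
226 [448.61505 295.73895] ((448.576904296875, 295.6153869628906), (34.99461364746094, 6.577934741973877), 74.74488067626953)
227 [447.95154 295.96475] ((447.9676513671875, 295.876953125), (34.6619873046875, 6.616825103759766), 75.25643920898438)
diff px rest 31
7 [[269.7, 233.4], [298.6, 235.3], [276.5, 246.3], [290.7, 247.0]]
[0.0325 0.0307 0.0312 0.0306] [29.6 30.7 30.2 30.2]
8 [[297.3, 228.3], [296.1, 242.4], [283.2, 248.4]]
[0.0311 0.0307 0.0306] [ 0.6 59.7 58.7]
10 [[297.3, 228.3], [296.1, 242.4], [283.2, 248.4]]
[0.0311 0.0307 0.0306] [ 0.6 59.8 58.7]
0 [[269.7, 234.6], [298.6, 234.2], [291.7, 246.4], [277.4, 246.9]]
[0.0325 0.0308 0.0305 0.0314] [34.  35.4 35.1 34.3]
```

The bar is back within about 1.5 mm of where it lay, and the collar has held its angle since the bar came out. Handing in.

```bash
python3 -c "
from plant import ctrl
print(ctrl.sign_off())"
```

```text
the job is handed in; nothing more can be done
None
```

Job handed in at about 32 s: I turned the collar about 85° counter-clockwise using two holes, until the torque peaked at about 0.57 N m against a drag of about 0.23–0.25; the bar is back in its saddles within about 1.5 mm, and I moved nothing else.

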